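Lock a twin-hook hanger into the slotted bench rail

TASK

Take the blue twin-hook hanger out of its grey block and put its hammer-head foot down through the slot of the aluminium rail between the two pairs of yellow tape marks, push it down against the sprung strip in the rail and turn it a quarter turn so the head catches under the lips, whose thickness you can only feel. Then, still holding it, give it a steady upward pull of about 10 N (roughly a kilo) for a second to prove that it has caught, then leave it standing upright and locked crosswise at the marks. Work gently, with never more than 25 N between hanger and rail, and do not disturb the other things on the counter.

Things in the scene. Friction and masses are not known exactly. Their poses are not given: they have to be found in the camera images.
- hanger: Twin-hook hanger, 70 to 120 g, 66 mm tall, same after a half turn about z. Origin: centre of the underside of its hammer-head foot; z up, x along the foot. Foot: steel, 28 mm along x, 9 mm along y, z 0 to 8 mm (lowest 2 mm only 26 x 7 mm). Neck 8.6 mm thick, z 8 to 22. Collar 24 mm across, z 22 to 26. Above it the blue grip blade, z 26 to 66.
- hanger_grip (a point): Centre of the hanger's blade, 46 mm above its origin. Blade: 36 mm along hanger x, 12 mm thick along y, 40 mm tall; pinch it across the 12 mm, fingertips above the collar. A small steel hook sticks out of each end of the blade to x = +-33 mm (z 33 to 49 over the origin), in line with the foot: from above they show where the foot points.
- block: Grey plastic holder fixed to the counter, 70 x 50 x 26 mm, origin at the centre of its underside; 31 x 13 mm pocket, 23 mm deep, at the centre of its top, long side along block x. At the start the hanger stands centred in it, foot in the pocket along block x, collar resting on the block's top (hanger origin 4 mm above the block's).
- rail: Aluminium slotted rail screwed to the counter, 41 mm wide (x), 310 mm long (y), 41 mm high, origin at the centre of its underside. A slot 11 mm wide runs along y in the middle of its top, over a cavity 35 mm wide. A grey hanger, part of the rail, already stands at rail y = +125 mm, its top 92 mm high.
- rail_lips: The rail's two lips beside the slot, with grip pads glued under them; same origin and axes as the rail. Lip and pad together are 4 to 10 mm thick, different each time and not to be seen from outside. So the turned foot comes to bear on them from below with the hanger's origin somewhere from 23 to 29 mm over the rail's underside; pressed to below 23 mm it always clears them.
- rail_slot (a point): Middle of the slot's mouth, on the rail's top, 41 mm over its underside. 10 mm below it, in the rail, lies a white strip pressed up by a spring: 0.4 N to start moving it, 0.6 N more per mm. It pushes with 5.2 N at hanger origin 23 mm over the rail's underside, 7.6 N at 19 mm, where the collar lands rigidly on the lips. It lifts the turned hanger against the lips.
- mark: Yellow tape marks on the rail's top: two cross stripes, each 6 mm wide, 18 mm to either side of the wanted place along the slot. Origin: the wanted place, on the slot's centre line at the height of the rail's top; axes as the rail's. The hanger's axis must end within 12 mm of it along the slot.
- ramekin: White ceramic ramekin, 80 mm across, 45 mm high; leave alone. Origin: centre of its underside.
- plier: Steel three-prong plier lying flat, 120 mm long, 12 mm high; leave alone. Origin: centre of its underside.
- kit: Clear bracket kit box, 110 x 80 x 22 mm; leave alone. Origin: centre of its underside.
- retractor: Brushed steel cheek retractor lying flat, 110 mm long, 8 mm high; leave alone. Origin: centre of its underside.
- cassette: Grey instrument cassette, 140 x 180 x 32 mm; leave alone. Origin: centre of its underside.
- jar: Amber jar, 60 mm across, 90 mm high; leave alone. Origin: centre of its underside.
There are look-alikes about, which are no part of the job. Leave any purple or red look-alike of the hanger alone.

How it is judged (in metres and radians):
On the way, in this order (a step that is already met when the one before it is completed fails the run):
1. the foot is through the slot, lying along it, at the marks (z of hanger in the frame of rail below 0.03 m and x of hanger in the frame of rail between -0.004 and 0.004 m and angle between the x axis of hanger and the y axis of rail, either way round below 0.15 rad and y of hanger in the frame of mark between -0.012 and 0.012 m), for 0.05 s.
2. the foot is turned crosswise below the lips, without pulling yet (under 8 N on the lips) (z of hanger in the frame of rail below 0.03 m and angle between the x axis of hanger and the x axis of rail, either way round below 0.2 rad and contact force between hanger and rail_lips below 8 N), for 0.1 s.
3. the hanger is held by the fingers and pulled up against the lips (at least 9 N on the lips, of which the spring gives 1.6 to 5.2 N, the collar clear of them) for 0.3 s (angle between the x axis of hanger and the x axis of rail, either way round below 0.2 rad and contact force between hanger and rail_lips above 9 N and z of hanger in the frame of rail above 0.0215 m and contact force between hanger and the fingers above 1 N), for 0.3 s.
At the end, for the whole second after the job is handed in: The hanger stands at rest and upright (within 0.12 rad) in the slot, foot crosswise (within 0.2 rad), lifted by the spring against the lips (origin 21.5 to 31 mm over the rail's underside, within 5 mm of the slot's centre line), within 12 mm of the mark along the slot, and released (angle between the x axis of hanger and the x axis of rail, either way round below 0.2 rad and z of hanger in the frame of rail between 0.0215 and 0.031 m and x of hanger in the frame of rail between -0.005 and 0.005 m and angle between hanger's own z axis and vertical below 0.12 rad and linear speed of hanger below 0.02 m/s and y of hanger in the frame of mark between -0.012 and 0.012 m); the robot touches nothing.
It fails at once if more than 25 N between the hanger and the rail (contact force between hanger and rail above 25 N or contact force between hanger and rail_lips above 25 N).
It fails at once if another thing on the counter is moved more than 15 mm (distance of any of ramekin, plier, kit, retractor, cassette, jar from where it was at the start of the episode above 0.015 m).
It also fails if it takes over 72 s, if anything falls off the work surface, if the arm or the gripper's body presses on something with over 40 N, if the wrist force passes 120 N, or if a joint passes its speed limit or range.

ROBOT

A 6-joint arm with a two-finger parallel gripper is mounted at the origin on the work surface. World frame = base frame: x ahead of the robot, y to its left, z up, the work surface at z = 0. Lengths are in mm, angles in rad, forces in N, time in s.
With the tool pointing down it reaches from about 350 to 775 mm from the base axis. Payload 7.3 kg.
Tool frame: the origin (TCP) lies on the mounting face of the last link; the fingertips stand 178 mm ahead of it and the grasp point (between the pads) lies 159 mm ahead of it; z points along the fingers, y is the line along which they close (so a half turn about z gives the same grasp; the last joint's range is limited). The gripper opens to 92 mm and grips with 3 to 60 N. Pads are 19 mm wide; open, the fingers measure 130 mm over their backs; the gripper's body (75 mm by 190 mm) begins 47 mm behind the grasp point.
Start: joints at [-1.381, 0.342, 1.524, -0, 1.275, -0.146], TCP at [173.02, -495.673, 404.741] pointing down, gripper open.
Joint ranges: [-2.53, 2.53], [-0.77, 2.02], [0.04, 2.7], [-1, 4.14], [0.28, 2.66], [-3.11, 3.11]. Speed limits (rad/s): [2.57, 2.57, 3.14, 3.14, 3.14, 3.14].

INTERFACE

Orientations are given as [roll, pitch, yaw] about the fixed x, y, z axes, in that order (R = Rz(yaw) Ry(pitch) Rx(roll)).
In Python, from plant import bot, vision gives the robot as it stands. The module is installed in compiled form; this text tells all that it offers.
- The arm moves only by the shell command python3 -m crank 'ROWS'. ROWS is one flat JSON list of numbers that holds 1 to 5 rows one after another, with no inner brackets; each row has 5 numbers: the finger opening in mm, then dx, dy, dz in mm, then a turn about the tool's z in rad; each row is the pose to reach, as a shift and turn from the pose commanded when the command began, along the tool's axes at that moment; what a row does not reach only later rows make up. A row lasts 1/8 s, in which the tool goes at most 62.5 mm and 0.188 rad, less where a joint would pass 70% of its speed; a pose out of reach is approached as far as the arm can. The fingers move at their own pace and stop on an object; the grip force is fixed at half the most. Time passes only in rows, so rows that do not move let the fingers close. It prints the time, the measured TCP pose, the force, the opening and the grip force at its end. Input that does not fit is refused with a message, and nothing moves.
- bot.get_obs(): the state, without advancing time (a new reading comes with each control period).
- vision.capture(name): name is "scene" or "top" or "wrist"; returns a dict with "color" (400x640x3 uint8, red, green, blue), "K" (3x3 intrinsics, pixels), "k1" (the pictures are not rectified: a ray, as slopes to the right and down, at radius r is drawn at 1 + k1 r^2 times it, then the intrinsics apply), "R" (3x3) and "t" (3): a world point X has camera coordinates R X + t. Camera axes: x right, y down, z forward; pixel columns grow to the right and rows downward; lengths in mm; the calibration is good to about 2 mm. A picture is of the moment at which its call begins. There is no depth.
- bot.close_job(): hands the job in; it is judged then, once.
The state is a dict: "time": time; "joint_positions": joint angles; "dq": joint speeds; "tau": joint torques, N m; "tool_pos": TCP position; "tcp_rot": TCP orientation; "contact_force": force on the tool from outside, world axes, zero at the start; "moment": the same for the moment, N m; "grip_width": finger opening in mm; "finger_force": force on a finger pad.
Only numpy, scipy, OpenCV 4.12 (cv2) and the standard library are available. Lean on these libraries where they do the work, as an engineer would, in place of code of your own. Each camera call takes 0.05 s, during which the arm holds its last target. There are 200 camera calls.

## Working session

There is one attempt and no reset: what is moved stays moved. The work goes in short steps, Python scripts to look and compute and a shell command to move; the robot and the scene stay as the last step left them, time stands still between calls to the robot, and variables do not carry over. Pictures are saved under pics/ and viewed, at most 10 in all, crops included, and the job is handed in when it is done.

```bash
mkdir -p pics
cat > h.py <<'E'
import numpy as np, cv2
from plant import bot, vision
def ray(c,uv):
    uv=np.array(uv,float).reshape(-1,1,2)
    p=cv2.undistortPoints(uv,np.array(c["K"],float),np.array([c["k1"],0,0,0],float)).reshape(-1,2)
    R=np.array(c["R"]);t=np.array(c["t"])
    d=np.c_[p,np.ones(len(p))]@R
    return -R.T@t,d
def onz(c,uv,z):
    o,d=ray(c,uv); return o+d*((z-o[2])/d[:,2])[:,None]
def save(c,n,roi=None,s=1):
    im=cv2.cvtColor(c["color"],cv2.COLOR_RGB2BGR)
    if roi: u0,v0,u1,v1=roi; im=im[v0:v1,u0:u1]
    cv2.imwrite("pics/"+n,cv2.resize(im,None,fx=s,fy=s,interpolation=cv2.INTER_CUBIC))
E
python3 - <<'E'
from h import *
print(bot.get_obs())
for n in("top","scene"):
    c=vision.capture(n); save(c,n+"1.png"); print(n,-np.array(c["R"]).T@c["t"],c["K"][0][0],c["k1"])
E
```

```text
{'time': 0.0, 'joint_positions': array([-1.38100743e+00,  3.42725584e-01,  1.52502732e+00, -1.50761962e-05,
        1.27538152e+00, -1.45970589e-01]), 'dq': array([-7.09198600e-04, -1.99530120e-03,  7.74116127e-04, -8.12002489e-05,
        7.06867314e-04, -8.77126121e-04]), 'tau': array([ 5.36514763e-04, -4.31238770e+01, -2.44219941e+01,  7.17448234e-02,
        5.59790013e-02, -1.54530194e-04]), 'tool_pos': array([ 172.98810733, -495.5376597 ,  404.03966543]), 'tcp_rot': array([-3.14006518e+00, -2.09991536e-04,  3.35763729e-01]), 'contact_force': array([-0.17839341,  0.22248318,  0.09883938]), 'moment': array([-0.00644819,  0.00483606, -0.0211105 ]), 'finger_force': 0.0, 'grip_width': 91.46295334404572}
top [ 476.85292171   10.23184393 1227.4235259 ] 507.38768978728535 -0.009420612771755649
scene [ 930.10311911 -418.42419783  907.11156008] 414.3630308965663 -0.0708627860238515
```

View pics/top1.png

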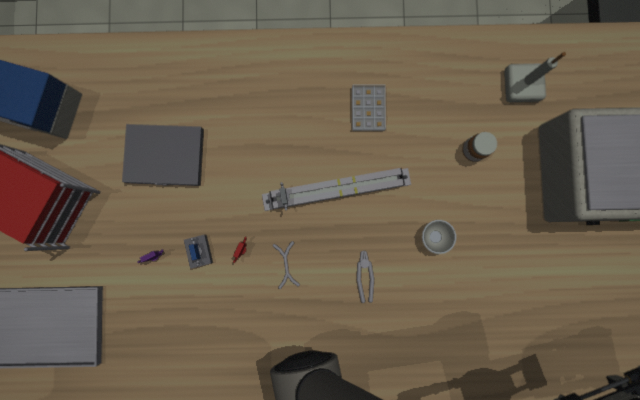

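View pics/scene1.png

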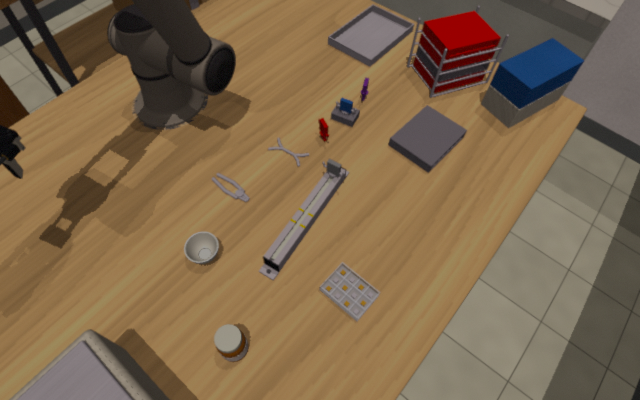

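Candidates for the hanger in the top view are blue in the grey block at (196,251), purple at (151,257) and red at (240,250). Only the blue one stands in a grey block. I'll confirm it in a crop and measure.

Run:
```python
from h import *
c=vision.capture("top"); s=vision.capture("scene")
im=np.zeros((560,800,3),np.uint8)
def crop(c,u0,v0,w,h,f): return cv2.resize(cv2.cvtColor(c["color"],cv2.COLOR_RGB2BGR)[v0:v0+h,u0:u0+w],None,fx=f,fy=f,interpolation=cv2.INTER_CUBIC)
im[:280,:400]=crop(c,170,230,50,35+0,8)[:280]
im[:280,400:]=crop(s,320,85,50,35,8)
im[280:]=crop(c,255,165,160,56,5)
cv2.imwrite("pics/crops.png",im)
def blob(c,f,roi):
    hsv=cv2.cvtColor(c["color"],cv2.COLOR_RGB2HSV); m=f(hsv).astype(np.uint8)
    mm=np.zeros_like(m);u0,v0,u1,v1=roi;mm[v0:v1,u0:u1]=m[v0:v1,u0:u1]
    n,l,st,ce=cv2.connectedComponentsWithStats(mm)
    return [(st[i,4],ce[i],np.argwhere(l==i)[:,::-1]) for i in range(1,n) if st[i,4]>3]
blue=lambda h:(h[...,0]>95)&(h[...,0]<122)&(h[...,1]>120)
yel=lambda h:(h[...,0]>22)&(h[...,0]<34)&(h[...,1]>110)
for n,cc,roi in(("top",c,(180,230,215,275)),("scene",s,(320,85,370,130))):
    for a,ce,p in blob(cc,blue,roi):
        r=cv2.minAreaRect(p.astype(np.float32)); print(n,"blue",a,ce,r,onz(cc,ce,66).round(1),onz(cc,cv2.boxPoints(r),70).round(1).tolist())
for n,cc,roi in(("top",c,(300,165,400,215)),("scene",s,(260,170,350,260))):
    for a,ce,p in blob(cc,yel,roi): print(n,"yel",a,ce,onz(cc,ce,41).round(1))
```

```text
top blue 112 [193.70535714 251.70535714] ((193.7647247314453, 251.558837890625), (15.037208557128906, 7.518604278564453), 75.96376037597656) [[446.8 296.3  66. ]] [[461.9, 307.6, 70.0], [465.7, 291.0, 70.0], [432.7, 282.7, 70.0], [428.9, 299.2, 70.0]]
scene blue 124 [345.66935484 105.15322581] ((345.6385192871094, 105.39231872558594), (10.791021347045898, 12.527507781982422), 7.125016689300537) [[457.3 283.5  66. ]] [[460.5, 251.3, 70.0], [433.5, 292.1, 70.0], [459.6, 308.1, 70.0], [486.0, 266.9, 70.0]]
top yel 9 [353.44444444 179.22222222] [[607.9 -73.2  41. ]]
top yel 9 [338.33333333 182.        ] [[602.  -37.5  41. ]]
top yel 8 [355.5 190. ] [[582.3 -77.4  41. ]]
top yel 8 [340.375 193.375] [[575.1 -41.7  41. ]]
scene yel 10 [301.  209.5] [[578.8 -43.3  41. ]]
scene yel 11 [310.09090909 214.45454545] [[604.6 -39.3  41. ]]
scene yel 11 [292.90909091 220.54545455] [[584.6 -78.9  41. ]]
scene yel 13 [302.23076923 225.61538462] [[610.5 -74.6  41. ]]
```

View pics/crops.png

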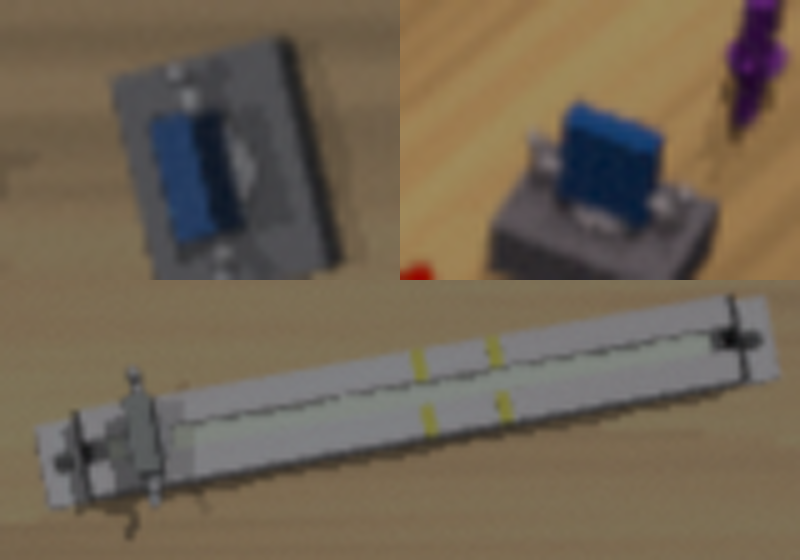

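The crops confirm it: the blue blade with two hooks stands in the grey block (top crop, top face near pixel (192.5,252)), its long side tilted about 14° from world x. The marks are at (347,187), and the grey hanger is at the rail's +y end near (283,196). I'll move towards it, then refine with the wrist camera.

```bash
python3 -m crank '[92, 420, -220, 0, 0, 92, 420, -220, 0, 0, 92, 420, -220, 0, 0, 92, 420, -220, 0, 0, 92, 420, -220, 0, 0]' && python3 -m crank '[92, 140, -73, 0, 0, 92, 140, -73, 0, 0, 92, 140, -73, 0, 0]'
python3 - <<'E'
from h import *
c=vision.capture("top"); s=vision.capture("scene")
def tri(a,b):
    o1,d1=ray(c,a);o2,d2=ray(s,b);d1=d1[0];d2=d2[0]
    k=np.linalg.lstsq(np.c_[d1,-d2],o2-o1,rcond=None)[0]
    p,q=o1+k[0]*d1,o2+k[1]*d2; return (p+q)/2,np.linalg.norm(p-q)
print(tri((192.5,252.1),(346.5,100.9)),onz(c,(192.5,252.1),70),onz(s,(346.5,100.9),70))
o=bot.get_obs();print(o["tool_pos"],o["tcp_rot"],o["joint_positions"])
w=vision.capture("wrist");R=np.array(w["R"]);print(-R.T@w["t"],R.round(3))
E
```

```text
time: 0.82
tool_pos: [387.6, -265.9, 404.8]
tcp_rot: [3.141, -0.0, 0.336]
contact_force: [0.5, -0.5, 0.1]
grip_width: 92.0
finger_force: 0.0
time: 1.2
tool_pos: [496.2, -150.0, 404.5]
tcp_rot: [-3.141, -0.0, 0.338]
contact_force: [-0.7, -0.6, 0.8]
grip_width: 92.2
finger_force: 0.0
(array([446.47338242, 300.2934767 ,  62.92050852]), np.float64(1.5189701871644656)) [[446.10707841 298.0018217   70.        ]] [[451.01907405 294.85937196  70.        ]]
[ 496.2853532  -150.04944507  404.35931899] [-3.14097491e+00 -4.34046925e-04  3.39967566e-01] [-4.41704583e-01  3.30389339e-01  1.54235634e+00  7.79439050e-04
  1.26897418e+00  7.88892300e-01]
[ 568.9813767  -124.88209238  383.72040293] [[ 0.333 -0.943  0.   ]
 [-0.902 -0.318  0.291]
 [-0.275 -0.097 -0.957]]
```

```bash
python3 -m crank '[92, 122, -55, 0, 0.09, 92, 122, -55, 0, 0.09, 92, 122, -55, 0, 0.09, 92, 122, -55, 0, 0.09]'
python3 - <<'E'
from h import *
w=vision.capture("wrist"); save(w,"w1.png")
R=np.array(w["R"]); np.savez("w1.npz",**{k:np.array(w[k]) for k in("color","K","k1","R","t")})
o=bot.get_obs();print(o["tool_pos"],o["tcp_rot"])
hsv=cv2.cvtColor(w["color"],cv2.COLOR_RGB2HSV);m=((hsv[...,0]>22)&(hsv[...,0]<34)&(hsv[...,1]>110)).astype(np.uint8)
n,l,st,ce=cv2.connectedComponentsWithStats(m)
for i in range(1,n):
    if st[i,4]>60: print(st[i],ce[i],onz(w,ce[i],41).round(1))
E
```

```text
time: 1.85
tool_pos: [591.5, -61.1, 404.2]
tcp_rot: [3.141, 0.001, 0.246]
contact_force: [0.6, -0.2, 0.3]
grip_width: 92.1
finger_force: 0.0
[591.06995652 -61.61803583 404.45365359] [3.14137568e+00 1.34147207e-03 2.44824796e-01]
```

View pics/w1.png

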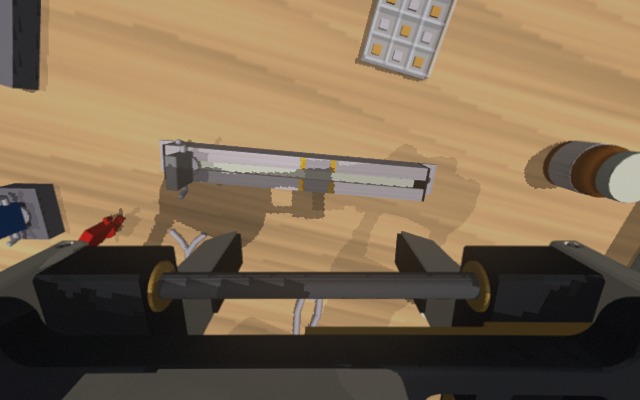

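The wrist view shows the rail, with marks at about (303,163), (332,163), (303,187) and (331,187). The grey hanger is at (178,170) and the block is at the left edge. Next I'll hover over the block and measure both.

```bash
python3 -m crank '[92, -53, -384, 60, 0, 92, -53, -384, 60, 0, 92, -53, -384, 60, 0, 92, -53, -384, 60, 0, 92, -53, -384, 60, 0]' && python3 -m crank '[92, -11, -80, 10, 0, 92, -11, -80, 10, 0, 92, -11, -80, 10, 0]'
python3 - <<'E'
from h import *
w=dict(np.load("w1.npz")); w["k1"]=float(w["k1"])
hsv=cv2.cvtColor(w["color"],cv2.COLOR_RGB2HSV)
m=((hsv[...,0]>17)&(hsv[...,0]<34)&(hsv[...,1]>120)).astype(np.uint8);m[:150]=0;m[200:]=0;m[:,:290]=0;m[:,345:]=0
n,l,st,ce=cv2.connectedComponentsWithStats(m)
for i in range(1,n):
    if st[i,4]>5: print(st[i],ce[i],onz(w,ce[i],41).round(1))
w=vision.capture("wrist"); save(w,"w2.png")
np.savez("w2.npz",**{k:np.array(w[k]) for k in("color","K","k1","R","t")})
o=bot.get_obs();print(o["tool_pos"],o["tcp_rot"])
hsv=cv2.cvtColor(w["color"],cv2.COLOR_RGB2HSV);m=((hsv[...,0]>95)&(hsv[...,0]<122)&(hsv[...,1]>120)).astype(np.uint8)
n,l,st,ce=cv2.connectedComponentsWithStats(m)
for i in range(1,n):
    if st[i,4]>60: print(st[i],ce[i],onz(w,ce[i],70).round(1))
E
```

```text
time: 2.52
tool_pos: [475.4, 225.7, 357.2]
tcp_rot: [3.141, -0.001, 0.243]
contact_force: [1.2, -0.4, 0.5]
grip_width: 92.3
finger_force: 0.0
time: 2.9
tool_pos: [446.1, 300.4, 347.1]
tcp_rot: [3.141, -0.0, 0.246]
contact_force: [0.0, -0.0, -0.4]
grip_width: 91.6
finger_force: 0.0
[300 158   6  12  58] [302.67241379 163.37931034] [[602.3 -40.3  41. ]]
[330 160   6  12  59] [332.86440678 165.59322034] [[608.4 -75.7  41. ]]
[299 179   5  12  59] [301.03389831 184.59322034] [[576.6 -44.3  41. ]]
[328 182   6  12  56] [330.41071429 187.60714286] [[581.5 -79.7  41. ]]
[446.71139592 299.64597863 347.19750972] [ 3.14077052e+00 -4.20978656e-04  2.45091113e-01]
```

View pics/w2.png

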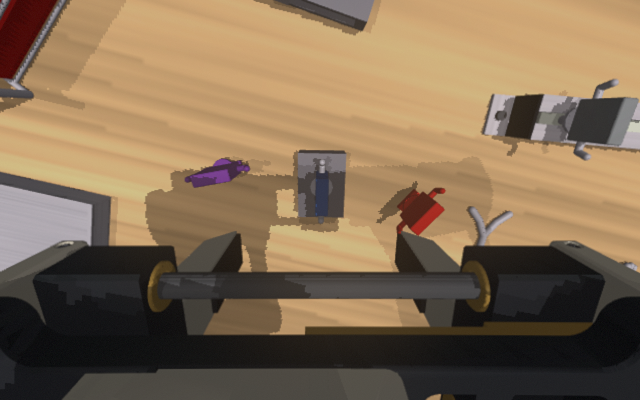

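The view shows the block upright at (297–345,150–217) with the dark blue blade at u≈321, centred between the fingers. The purple piece is at (217,172) and the red one at (420,210). I'll get precise numbers for the block and blade.

Run:
```python
from h import *
w=dict(np.load("w2.npz")); w["k1"]=float(w["k1"])
hsv=cv2.cvtColor(w["color"],cv2.COLOR_RGB2HSV)
m=((hsv[...,0]>95)&(hsv[...,0]<130)&(hsv[...,1]>120)).astype(np.uint8);m[:140]=0;m[230:]=0;m[:,:280]=0;m[:,360:]=0
n,l,st,ce=cv2.connectedComponentsWithStats(m)
for i in range(1,n):
    if st[i,4]>20:
        print(st[i],ce[i]); p=np.argwhere(l==i)[:,::-1].astype(np.float32); b=cv2.boxPoints(cv2.minAreaRect(p)); print(b.tolist(),onz(w,b,70).round(1).tolist())
# block side edges: left/right boundaries per row (saturation low)
g=(hsv[...,1]<80).astype(np.uint8)
L=[];Rr=[]
for v in range(158,212,3):
    r=np.where(g[v,285:360])[0]+285; L.append((r.min()-.5,v));Rr.append((r.max()+.5,v))
print(L[::4],Rr[::4])
for E in(L,Rr):
    P=onz(w,E,26); q=cv2.fitLine(P[:,:2].astype(np.float32),cv2.DIST_HUBER,0,.01,.01).ravel(); q[:2]*=np.sign(q[0]);print("edge",np.arctan2(q[1],q[0]),q[2:])
```

```text
[(np.float64(297.5), 158), (np.float64(297.5), 170), (np.float64(297.5), 182), (np.float64(297.5), 194), (np.float64(297.5), 206)] [(np.float64(345.5), 158), (np.float64(345.5), 170), (np.float64(344.5), 182), (np.float64(343.5), 194), (np.float64(343.5), 206)]
edge 0.22461474 [443.74734 321.38614]
edge 0.22011432 [461.16125 274.33524]
```

Run:
```python
from h import *
w=dict(np.load("w2.npz")); w["k1"]=float(w["k1"])
im=w["color"]; hsv=cv2.cvtColor(im,cv2.COLOR_RGB2HSV)
print([int(x) for x in hsv[205:226,307,1]],[int(x) for x in hsv[205:226,335,1]]); print([int(x) for x in hsv[143:162,335,2]],[int(x) for x in hsv[143:162,335,1]])
print([tuple(map(int,im[v,321])) for v in range(160,226,3)])
for v in(150.5,155,216.5): print(v,onz(w,[(320,v)],26),onz(w,[(320,v)],0))
```

```text
[35, 36, 36, 40, 36, 28, 36, 36, 39, 32, 32, 45, 105, 109, 107, 108, 111, 109, 109, 108, 108] [31, 36, 39, 42, 35, 36, 35, 35, 32, 35, 35, 35, 78, 108, 109, 112, 109, 111, 109, 111, 109]
[188, 184, 180, 177, 177, 180, 178, 127, 74, 68, 84, 126, 129, 129, 128, 127, 128, 128, 128] [109, 109, 111, 109, 111, 111, 109, 92, 62, 49, 27, 16, 14, 16, 14, 16, 16, 16, 16]
[(152, 145, 149), (167, 160, 164), (147, 140, 144), (155, 148, 153), (155, 148, 152), (51, 51, 64), (50, 48, 58), (51, 54, 73), (51, 54, 74), (51, 55, 75), (50, 54, 75), (51, 54, 74), (51, 55, 74), (50, 55, 74), (52, 56, 76), (52, 55, 75), (53, 57, 76), (53, 56, 76), (53, 56, 75), (86, 80, 79), (98, 92, 92), (99, 87, 77)]
150.5 [[482.58338122 306.59255781  26.        ]] [[479.26416901 305.56508166   0.        ]]
155 [[478.1106026  305.46369835  26.        ]] [[474.40427945 304.33852145   0.        ]]
216.5 [[412.64156743 288.94127198  26.        ]] [[403.26901701 286.38610879   0.        ]]
```

The block checks out: 49.7 mm wide, about 69 mm long, centre (446.2, 296.7), yaw 0.222. Descend and grip.

```bash
python3 -m crank '[60, -1.2, 3, 60, 0.024, 60, -1.2, 3, 105, 0.024, 60, -1.2, 3, 125, 0.024, 60, -1.2, 3, 135, 0.024, 60, -1.2, 3, 135, 0.024]' && python3 -m crank '[5, 0, 0, 0, 0, 5, 0, 0, 0, 0, 5, 0, 0, 0, 0, 5, 0, 0, 0, 0, 5, 0, 0, 0, 0]'&& python3 -m crank '[5, 0, 0, 0, 0, 5, 0, 0, 0, 0]'
```

```text
time: 3.58
tool_pos: [446.6, 296.7, 212.0]
tcp_rot: [3.141, 0.0, 0.22]
contact_force: [-0.6, -1.2, -0.0]
grip_width: 59.9
finger_force: 0.0
time: 4.2
tool_pos: [445.8, 297.9, 211.9]
tcp_rot: [3.141, -0.0, 0.222]
contact_force: [-0.4, 0.0, -0.1]
grip_width: 14.7
finger_force: 0.0
time: 4.45
tool_pos: [445.8, 297.8, 211.9]
tcp_rot: [3.142, 0.0, 0.222]
contact_force: [-1.0, 0.2, 1.4]
grip_width: 11.5
finger_force: 30.0
```

```bash
python3 -m crank '[5, 0, 0, -15, 0, 5, 0, 0, -50, 0, 5, 0, 0, -100, 0, 5, 0, 0, -130, 0, 5, 0, 0, -130, 0]' && python3 -m crank '[5, 64.5, 380, 0, -1.506, 5, 64.5, 380, 0, -1.506, 5, 64.5, 380, 0, -1.506, 5, 64.5, 380, 0, -1.506, 5, 64.5, 380, 0, -1.506]'
python3 - <<'E'
from h import *
o=bot.get_obs();print(o["tool_pos"],o["tcp_rot"],o["joint_positions"])
E
```

```text
time: 5.08
tool_pos: [446.2, 298.0, 345.0]
tcp_rot: [-3.14, -0.006, 0.222]
contact_force: [0.3, -0.0, -1.7]
grip_width: 11.6
finger_force: 30.0
time: 5.7
tool_pos: [554.8, 33.2, 340.6]
tcp_rot: [-3.14, 0.001, 1.081]
contact_force: [0.1, 0.2, -1.4]
grip_width: 11.7
finger_force: 30.0
[554.79226194  33.22643429 340.63761389] [-3.13950344e+00  8.42075617e-04  1.08119568e+00] [-7.80973779e-02  4.55854417e-01  1.53325417e+00  6.98400338e-05
  1.15473570e+00  4.11475854e-01]
```

```bash
python3 -m crank '[5, -64, 77, 0, -0.62, 5, -64, 77, 0, -0.62, 5, -64, 77, 0, -0.62, 5, -64, 77, 0, -0.62, 5, -64, 77, 0, -0.62]'
python3 - <<'E'
from h import *
o=bot.get_obs();print(o["tool_pos"],o["tcp_rot"])
for n in("wrist","top","scene"):
    w=vision.capture(n); np.savez("a_%s.npz"%n,**{k:np.array(w[k]) for k in("color","K","k1","R","t")}); 
    if n=="wrist":save(w,"w3.png")
E
```

```text
time: 6.32
tool_pos: [591.7, -58.1, 340.5]
tcp_rot: [-3.139, -0.001, 1.694]
contact_force: [-0.4, -0.2, -1.4]
grip_width: 12.0
finger_force: 30.0
[591.71281993 -58.08658775 340.52806672] [-3.13915720e+00 -7.78388473e-04  1.69432620e+00]
```

View pics/w3.png

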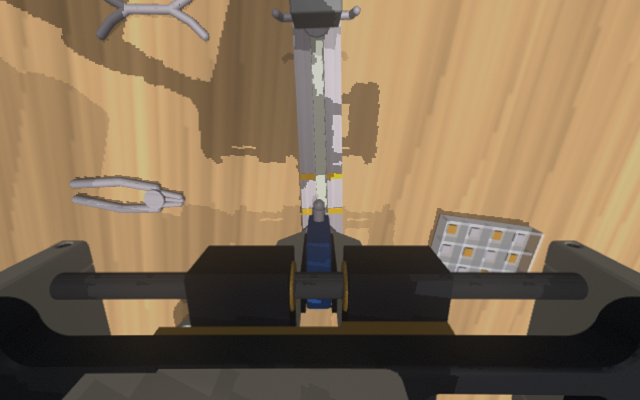

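The wrist view shows the rail running vertically with the stripes at rows 176 and 211, and the slot around u≈319. The held blade is at (318,265) with its hook at (318,205). I'll fit the slot line.

Run:
```python
from h import *
w=dict(np.load("a_wrist.npz")); w["k1"]=float(w["k1"])
im=w["color"].astype(int)
for v in(90,120,150,165,190): print(v,' '.join("%d,%d"%(im[v,u].sum()//3,im[v,u,0]-im[v,u,2]) for u in range(292,348)))
hsv=cv2.cvtColor(w["color"],cv2.COLOR_RGB2HSV)
m=((hsv[...,0]>17)&(hsv[...,0]<34)&(hsv[...,1]>150)).astype(np.uint8);m[:165]=0;m[220:]=0;m[:,:295]=0;m[:,347:]=0
n,l,st,ce=cv2.connectedComponentsWithStats(m)
for i in range(1,n):
    if st[i,4]>8: print(st[i],ce[i],onz(w,ce[i],41).round(1))
```

```text
90 100,52 99,51 98,51 105,36 125,5 125,3 125,3 126,4 128,3 127,4 129,5 130,4 130,3 129,3 126,3 128,4 128,5 129,4 130,3 128,3 122,6 131,11 131,11 128,11 145,10 200,9 202,9 202,8 202,9 202,8 191,9 112,10 119,7 195,7 197,3 195,4 198,4 198,4 199,5 200,3 201,1 201,1 199,3 196,4 198,6 199,5 199,5 202,1 199,6 180,46 164,82 163,84 165,82 164,82 166,82 165,82
120 98,51 96,50 98,52 97,52 101,46 113,23 122,5 122,4 122,4 124,4 125,3 126,5 127,5 128,5 126,5 124,5 125,5 124,5 125,4 125,4 126,4 122,7 129,13 130,11 129,12 128,11 130,11 129,11 130,11 130,11 130,10 125,11 102,10 104,7 123,5 123,5 124,5 125,4 125,4 126,6 142,4 199,3 201,4 196,6 198,5 197,4 195,5 198,4 199,5 188,28 166,80 164,84 165,82 165,82 165,83 166,82
150 98,52 99,53 98,53 99,52 99,52 100,50 103,44 115,14 120,5 118,6 119,5 120,6 123,6 124,6 124,6 123,6 121,6 121,5 121,5 119,6 124,5 122,6 115,7 126,13 127,13 127,12 127,13 128,13 128,13 128,13 128,12 128,13 128,13 124,12 106,8 118,6 118,6 120,6 122,7 123,6 124,6 141,5 197,6 198,6 196,5 196,5 194,6 196,5 200,5 191,6 117,45 105,57 106,57 108,57 108,57 107,56
165 154,81 155,83 155,83 15
[... 271 characters left out ...]
7 130,5 144,6 181,5 134,18 154,65 166,83 165,82 166,81 165,83 165,83
190 156,85 158,86 157,85 158,86 158,86 158,85 157,87 148,82 117,43 169,15 187,6 186,6 186,6 190,6 195,6 194,7 191,7 190,7 189,6 190,6 189,6 189,5 190,6 187,5 170,11 198,15 200,15 199,16 200,15 201,16 200,15 199,16 200,16 191,15 131,13 144,7 187,5 187,7 186,6 190,6 195,5 195,6 192,6 191,6 190,6 190,6 192,5 190,5 192,5 192,11 177,49 164,83 163,85 164,84 164,84 164,84
[328 173  14   6  80] [334.25  175.375] [[602.4 -40.   41. ]]
[300 174  15   6  77] [307.01298701 176.18181818] [[576.  -44.1  41. ]]
[302 209  10   5  50] [306.5 211. ] [[579.5 -79.9  41. ]]
[328 208  15   6  69] [334.7826087  210.15942029] [[607.9 -75.5  41. ]]
```

Run:
```python
from h import *
w=dict(np.load("a_wrist.npz")); w["k1"]=float(w["k1"])
E=np.array([(90,295.15,340.95,311.6,324.6),(120,296.75,341.15,312.8,325.6),(150,298.7,341.7,313.6,326.5),(165,299.3,341.6,314.4,326.5),(190,300,341.95,315.6,327.2)])
A=[onz(w,np.c_[E[:,k],E[:,0]],41) for k in(1,2,3,4)]
print(np.linalg.norm(A[0]-A[1],axis=1),np.linalg.norm(A[2]-A[3],axis=1))
for P in(A[0],A[1],(A[0]+A[1])/2,(A[2]+A[3])/2):
    q=cv2.fitLine(P[:,:2].astype(np.float32),cv2.DIST_L2,0,.01,.01).ravel();q[:2]*=np.sign(q[1])
    print("yaw",np.arctan2(-q[0],q[1]),"x at y=-59",q[2]+(-59-q[3])*q[0]/q[1])
P=onz(w,[(334.25,175.4),(307,176.2),(306.5,211),(334.8,210.2)],41);print(P.mean(0))
# hook/blade: row profile of hook & blade in hand
im=w["color"].astype(int)
for v in(205,212,225,240,255): print(v,' '.join("%d,%d"%(im[v,u].sum()//3,im[v,u,2]-im[v,u,0]) for u in range(298,340,1)))
o,_=ray(w,[(320,200)]);print(o)
```

```text
[41.09923548 41.01947253 40.92576269 40.87381446 41.5879702 ] [11.66633665 11.82597813 12.27839042 11.69261712 11.50033695]
yaw 0.1528494 x at y=-59 571.06244
yaw 0.15634999 x at y=-59 612.8081
yaw 0.15459904 x at y=-59 591.9307
yaw 0.15667601 x at y=-59 592.14856
[591.45183735 -59.89681061  41.        ]
205 140,-75 150,-82 142,-77 125,-37 185,-5 185,-5 183,-7 184,-7 190,-7 194,-6 191,-5 185,-6 171,-5 182,-6 159,-6 106,-5 97,-6 104,-4 109,-4 116,-4 127,-3 126,-4 114,-5 108,-5 101,-4 97,-5 132,-10 190,-16 140,-13 135,-10 186,-6 185,-6 184,-6 187,-6 191,-6 195,-6 192,-5 190,-4 189,-6 190,-5 190,-6 188,-5
212 135,-72 127,-68 90,-47 91,-55 115,-109 136,-157 138,-159 138,-157 139,-157 145,-155 144,-155 137,-159 137,-160 134,-139 94,-19 80,-4 92,-5 101,-5 107,-5 110,-5 112,-3 112,-3 110,-4 105,-4 100,-4 89,-6 96,-6 122,-7 110,-11 117,-35 142,-124 139,-156 138,-157 137,-157 139,-157 138,-157 138,-152 139,-152 139,-152 139,-152 139,-152 139,-152
225 133,-72 136,-73 129,-71 90,-49 103,-27 161,-4 162,-4 158,-5 148,-5 102,-4 53,9 51,15 53,15 53,15 52,16 53,15 53,16 53,16 53,16 52,16 53,15 52,16 53,16 55,15 53,15 53,16 53,15 53,16 54,16 53,15 51,14 63,5 112,-6 156,-6 163,-5 166,-4 164,-5 162,-5 161,-6 161,-6 161,-5 162,-4
240 75,-14 76,-13 75,-13 75,-13 77,-14 71,-13 42,-12 34,-11 40,2 49,17 48,19 49,20 49,19 49,18 47,16 48,16 49,19 48,19 50,19 51,20 50,19 49,20 50,19 49,19 50,18 50,20 48,19 51,19 50,20 51,19 49,19 48,18 47,16 39,-2 36,-12 49,-12 76,-13 76,-14 76,-13 75,-14 76,-13 76,-14
255 75,-12 74,-13 74,-13 70,-13 47,-9 29,-10 30,-9 31,-5 41,14 49,28 51,31 51,32 52,32 50,32 53,33 52,33 52,33 51,33 53,33 51,33 52,34 52,34 53,33 53,32 52,34 52,33 53,33 53,35 52,34 52,34 52,32 51,33 48,28 38,10 30,-11 30,-11 35,-8 51,-11 74,-12 74,-12 75,-11 72,-12
[580.47648828  18.92375307 319.94997903]
```

Rail yaw is 0.155, with the mark on the slot line at about (592.1, −59.5). The measured widths of 41 and 11.7 mm agree with the given sizes. I'll align, lower to about 8 mm over the rail, and check the lateral fit.

```bash
python3 -m crank '[5, -1.4, 0.3, 40, -0.032, 5, -1.4, 0.3, 70, -0.032, 5, -1.4, 0.3, 83, -0.032, 5, -1.4, 0.3, 83, -0.032, 5, -1.4, 0.3, 83, -0.032]'
python3 - <<'E'
from h import *
w=vision.capture("wrist"); save(w,"w4.png",(240,120,400,240),5)
np.savez("b.npz",**{k:np.array(w[k]) for k in("color","K","k1","R","t")})
o=bot.get_obs();T=o["tool_pos"];y=o["tcp_rot"][2];print(T,o["tcp_rot"],o["contact_force"])
ty=np.array([np.sin(y),-np.cos(y)]);tx=np.array([np.cos(y),np.sin(y)])
C=-np.array(w["R"]).T@w["t"]; print("cam lateral",(C[:2]-T[:2])@ty)
im=w["color"].astype(int)
for v in(230,238,246):
    r=np.array([im[v,u,2]-im[v,u,0] for u in range(298,342)]);k=np.where(r>8)[0]+298;mid=(k.min()+k.max())/2
    P=onz(w,[(mid,v)],T[2]-159+17)[0]; print(v,mid,k.min(),k.max(),"blade lat",(P[:2]-T[:2])@ty,"fwd",(P[:2]-T[:2])@tx)
for v in(60,90,120,150,170,185):
    print(v,' '.join("%d"%(im[v,u].sum()//3) for u in range(285,350)))
E
```

```text
time: 7.1
tool_pos: [593.0, -59.4, 260.2]
tcp_rot: [3.139, 0.001, 1.727]
contact_force: [0.5, 0.5, -0.5]
grip_width: 11.8
finger_force: 30.0
[592.94145628 -59.34738106 260.3325729 ] [3.13921189e+00 1.08409982e-03 1.72733641e+00] [ 0.71076772  0.21713955 -1.3308189 ]
cam lateral -1.574764093524913
230 318.0 307 329 blade lat -1.6765612909044816 fwd 25.96105973940473
238 318.5 307 330 blade lat -1.4549322924773345 fwd 22.039296663438726
246 318.5 306 331 blade lat -1.458106546377645 fwd 18.04951910033651
60 107 111 130 135 134 133 133 135 136 137 136 137 138 139 138 138 136 134 136 137 138 136 139 138 139 135 125 139 141 140 140 140 140 140 140 140 140 139 141 141 139 130 108 107 136 139 137 137 151 210 213 212 211 212 212 213 213 212 210 208 210 210 210 211 211
90 104 103 109 126 133 132 131 133 134 134 136 134 137 137 137 137 135 133 133 134 135 134 136 137 138 134 124 138 139 139 138 139 138 138 139 139 139 139 139 140 139 139 135 142 207 209 207 207 208 210 210 210 211 213 212 214 214 210 207 210 211 211 209 211 213
120 102 102 102 109 129 129 129 129 129 130 132 132 133 134 133 13
[... 289 characters left out ...]
 126 128 131 131 131 132 133 133 134 134 134 134 135 134 134 135 134 134 134 129 108 114 126 127 127 127 128 129 131 131 130 130 130 130 128 129 129 129 128 129 130 131 137
170 103 104 104 104 107 115 123 122 120 121 123 124 126 128 127 126 126 125 124 125 125 124 123 125 128 127 124 104 131 131 131 131 131 131 132 132 131 132 133 133 129 108 101 122 123 122 121 123 124 127 128 128 128 127 126 125 126 125 126 125 125 127 129 128 119
185 104 104 104 104 103 110 120 120 118 118 120 122 124 126 126 125 124 123 123 122 123 121 121 122 124 124 121 114 129 131 131 131 130 131 131 131 131 130 131 131 130 128 112 121 121 120 119 120 122 124 127 127 125 124 123 124 123 123 123 123 123 125 125 124 114
```

View pics/w4.png

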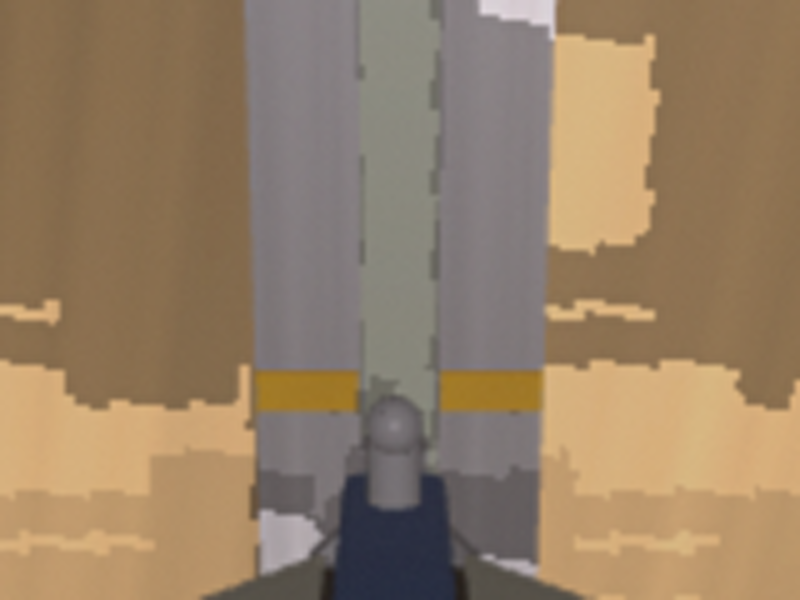

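The crop shows the slot mid at u≈319.4 for all rows, so it is parallel to the blade, with the blade mid at u≈318.4. The stripe is at row 198 and the hook at (318.5,205). The camera sees the finger-centred blade at −1.5 mm lateral, so I'll compare the slot with the blade rather than with the nominal tool.

Run:
```python
from h import *
w=dict(np.load("b.npz")); w["k1"]=float(w["k1"]); 
o=bot.get_obs();T=o["tool_pos"];y=o["tcp_rot"][2]
ty=np.array([np.sin(y),-np.cos(y)]);tx=np.array([np.cos(y),np.sin(y)])
for p in((319.6,120),(319.4,170),(319.4,197.5)):
    P=onz(w,[p],41)[0];print("slot",(P[:2]-T[:2])@ty,(P[:2]-T[:2])@tx)
for u in((310.6,328.5,120),(311.3,327.6,170)):
    P=onz(w,[(u[0],u[2]),(u[1],u[2])],41);print(np.linalg.norm(P[0]-P[1]))
# steel hook knob: front end
P=onz(w,[(318.5,199)],T[2]-159-49+44)[0];print("hook tip fwd",(P[:2]-T[:2])@tx,(P[:2]-T[:2])@ty)
print(w["K"],T)
```

```text
slot -0.5880328055393491 71.09398366144303
slot -0.7154460162391935 37.729546631340455
slot -0.7132106078532692 17.868461887401114
11.768704999938222
11.269684468767295
hook tip fwd 33.77244494162771 -1.4157971634585171
[[291.46121544   0.         318.37517215]
 [  0.         291.46121544 198.54747103]
 [  0.           0.           1.        ]] [592.94145628 -59.34738106 260.3325729 ]
```

Relative to the held hanger, the slot is +0.75 mm along tool y and the mark is exactly ahead: stripe at +17.9 mm (18 expected), hook tip at +33.8 (33 expected). Insert.

```bash
python3 -m crank '[5, 0, 0.8, 6, 0, 5, 0, 0.8, 10, 0, 5, 0, 0.8, 12, 0, 5, 0, 0.8, 14, 0, 5, 0, 0.8, 15, 0]' && python3 -m crank '[5, 0, 0, 1.5, 0, 5, 0, 0, 3, 0, 5, 0, 0, 4.5, 0, 5, 0, 0, 4.5, 0]'
```

```text
time: 7.78
tool_pos: [593.3, -59.2, 243.8]
tcp_rot: [-3.141, 0.0, 1.727]
contact_force: [0.6, 0.5, -0.5]
grip_width: 11.7
finger_force: 30.0
time: 8.28
tool_pos: [593.2, -59.2, 239.3]
tcp_rot: [-3.141, -0.0, 1.727]
contact_force: [0.5, -0.7, -0.5]
grip_width: 12.0
finger_force: 30.0
```

The foot is through the slot at z≈31 with no contact. Now press gently, watching the spring force.

```bash
python3 -m crank '[5, 0, 0, 1.5, 0, 5, 0, 0, 3, 0, 5, 0, 0, 4.5, 0, 5, 0, 0, 6, 0, 5, 0, 0, 6, 0]' && python3 -m crank '[5, 0, 0, 1, 0, 5, 0, 0, 2, 0, 5, 0, 0, 2.5, 0, 5, 0, 0, 2.5, 0, 5, 0, 0, 2.5, 0]'; python3 -c "
from plant import bot
o=bot.get_obs();print(o['tool_pos'],o['contact_force'],o['moment'])"
```

```text
time: 8.9
tool_pos: [593.3, -59.2, 233.6]
tcp_rot: [3.141, 0.0, 1.727]
contact_force: [-0.7, 0.2, 3.4]
grip_width: 12.0
finger_force: 30.0
time: 9.52
tool_pos: [593.3, -59.2, 231.0]
tcp_rot: [3.141, 0.0, 1.727]
contact_force: [0.1, 0.2, 4.4]
grip_width: 11.7
finger_force: 30.0
[593.3219248  -59.20352952 231.02050102] [0.05362807 0.17258443 4.38745305] [ 0.00376373 -0.01583552 -0.03039534]
```

```bash
python3 -m crank '[5, 0, 0, 0.8, 0, 5, 0, 0, 1.7, 0, 5, 0, 0, 1.7, 0, 5, 0, 0, 1.7, 0]' && python3 -m crank '[5, 0, 0, 0, 0.1, 5, 0, 0, 0, 0.25, 5, 0, 0, 0, 0.4, 5, 0, 0, 0, 0.55, 5, 0, 0, 0, 0.55]'
```

```text
time: 10.02
tool_pos: [593.3, -59.2, 229.3]
tcp_rot: [3.141, 0.0, 1.727]
contact_force: [-0.4, 0.1, 5.7]
grip_width: 12.3
finger_force: 30.0
time: 10.65
tool_pos: [593.4, -59.2, 229.4]
tcp_rot: [3.141, -0.0, 1.176]
contact_force: [0.0, 0.1, 5.6]
grip_width: 11.7
finger_force: 30.0
```

```bash
python3 -m crank '[5, 0, 0, 0, 0.15, 5, 0, 0, 0, 0.3, 5, 0, 0, 0, 0.45, 5, 0, 0, 0, 0.6, 5, 0, 0, 0, 0.75]' && python3 -m crank '[5, 0, 0, 0, 0.15, 5, 0, 0, 0, 0.27, 5, 0, 0, 0, 0.27, 5, 0, 0, 0, 0.27]';python3 -c "
from plant import bot
o=bot.get_obs();print(o['tool_pos'],o['tcp_rot'],o['contact_force'],o['moment'])"
```

```text
time: 11.28
tool_pos: [593.2, -59.1, 229.2]
tcp_rot: [-3.141, 0.0, 0.422]
contact_force: [-1.4, 0.9, 4.8]
grip_width: 11.8
finger_force: 30.0
time: 11.78
tool_pos: [593.2, -59.1, 229.2]
tcp_rot: [-3.141, 0.0, 0.157]
contact_force: [-0.7, 0.3, 5.0]
grip_width: 11.9
finger_force: 30.0
[593.15643256 -59.07530696 229.21597705] [-3.14132207e+00  3.61887782e-04  1.57259542e-01] [-0.73873623  0.2997985   5.04643212] [ 0.09966281  0.21971419 -0.07419128]
```

Crosswise at yaw 0.157. Now rise slowly to feel for the lips.

```bash
python3 -m crank '[5, 0, 0, -0.5, 0, 5, 0, 0, -1, 0, 5, 0, 0, -1.5, 0, 5, 0, 0, -1.5, 0, 5, 0, 0, -1.5, 0]' && python3 -m crank '[5, 0, 0, -0.4, 0, 5, 0, 0, -0.8, 0, 5, 0, 0, -0.8, 0, 5, 0, 0, -0.8, 0]'
```

```text
time: 12.4
tool_pos: [593.2, -59.1, 230.6]
tcp_rot: [-3.141, 0.0, 0.157]
contact_force: [-2.0, 1.4, 3.7]
grip_width: 11.7
finger_force: 30.0
time: 12.9
tool_pos: [593.2, -59.1, 231.5]
tcp_rot: [-3.141, 0.0, 0.157]
contact_force: [-1.1, 1.6, 4.3]
grip_width: 11.7
finger_force: 30.0
```

```bash
python3 -m crank '[5, 0, 0, -0.4, 0, 5, 0, 0, -0.8, 0, 5, 0, 0, -0.8, 0, 5, 0, 0, -0.8, 0]' && python3 -m crank '[5, 0, 0, -0.4, 0, 5, 0, 0, -0.8, 0, 5, 0, 0, -0.8, 0, 5, 0, 0, -0.8, 0]'
```

```text
time: 13.4
tool_pos: [593.2, -59.2, 232.3]
tcp_rot: [-3.142, 0.0, 0.157]
contact_force: [-2.8, 1.6, 3.4]
grip_width: 11.7
finger_force: 30.0
time: 13.9
tool_pos: [593.2, -59.2, 233.1]
tcp_rot: [3.142, 0.0, 0.157]
contact_force: [-2.0, 2.1, 2.3]
grip_width: 11.7
finger_force: 30.0
```

```bash
python3 -m crank '[5, 0, 0, -0.4, 0, 5, 0, 0, -0.8, 0, 5, 0, 0, -0.8, 0, 5, 0, 0, -0.8, 0]' && python3 -m crank '[5, 0, 0, -0.4, 0, 5, 0, 0, -0.8, 0, 5, 0, 0, -0.8, 0, 5, 0, 0, -0.8, 0]'
```

```text
time: 14.4
tool_pos: [593.2, -59.2, 233.9]
tcp_rot: [3.141, 0.0, 0.157]
contact_force: [-3.0, 1.6, 1.7]
grip_width: 11.6
finger_force: 30.0
time: 14.9
tool_pos: [593.2, -59.2, 234.7]
tcp_rot: [3.142, 0.0, 0.157]
contact_force: [-3.6, 1.2, 1.0]
grip_width: 12.1
finger_force: 30.0
```

```bash
python3 -m crank '[5, 0, 0, -0.3, 0, 5, 0, 0, -0.5, 0, 5, 0, 0, -0.5, 0]' && python3 -m crank '[5, 0, 0, -0.3, 0, 5, 0, 0, -0.5, 0, 5, 0, 0, -0.5, 0]';python3 -c "
from plant import bot
o=bot.get_obs();print(o['moment'],o['joint_positions'])"
```

```text
time: 15.28
tool_pos: [593.2, -59.2, 235.2]
tcp_rot: [3.142, 0.0, 0.157]
contact_force: [-1.8, 0.6, 0.5]
grip_width: 11.8
finger_force: 30.0
time: 15.65
tool_pos: [593.3, -59.2, 235.7]
tcp_rot: [3.142, 0.0, 0.157]
contact_force: [-3.3, -0.0, -0.5]
grip_width: 11.5
finger_force: 30.0
[0.17384294 0.63155454 0.01679076] [-2.27957362e-01  6.43460952e-01  1.52514617e+00 -1.15328885e-04
  9.73077611e-01  1.18555460e+00]
```

A small sideways load of about 3 N says the neck leans on one slot edge, so ease off 0.5 mm while rising.

```bash
python3 -m crank '[5, -0.3, 0, 0, 0, 5, -0.6, 0, 0, 0, 5, -0.6, 0, 0, 0]' && python3 -m crank '[5, 0, 0, -0.3, 0, 5, 0, 0, -0.5, 0, 5, 0, 0, -0.5, 0]'
```

```text
time: 16.02
tool_pos: [592.9, -59.3, 235.9]
tcp_rot: [3.141, -0.001, 0.157]
contact_force: [-0.7, 2.9, -0.2]
grip_width: 12.0
finger_force: 30.0
time: 16.4
tool_pos: [592.9, -59.3, 236.4]
tcp_rot: [3.141, -0.001, 0.157]
contact_force: [0.4, 1.4, 0.2]
grip_width: 12.0
finger_force: 30.0
```

```bash
python3 -m crank '[5, 0, 0, -0.3, 0, 5, 0, 0, -0.5, 0, 5, 0, 0, -0.5, 0]' && python3 -m crank '[5, 0, 0, -0.3, 0, 5, 0, 0, -0.5, 0, 5, 0, 0, -0.5, 0]'
```

```text
time: 16.77
tool_pos: [592.9, -59.4, 236.7]
tcp_rot: [3.141, -0.001, 0.157]
contact_force: [2.4, 0.8, -1.2]
grip_width: 11.6
finger_force: 30.0
time: 17.15
tool_pos: [592.9, -59.4, 236.8]
tcp_rot: [3.141, -0.0, 0.157]
contact_force: [4.7, -0.9, -8.7]
grip_width: 11.9
finger_force: 30.0
```

The lips are felt at origin z≈28.7. Add a little to about 10 N and hold for over a second.

```bash
python3 -m crank '[5, 0.2, 0, -0.17, 0, 5, 0.2, 0, -0.17, 0, 5, 0.2, 0, -0.17, 0, 5, 0.2, 0, -0.17, 0]'&& python3 -m crank '[5, 0, 0, 0, 0, 5, 0, 0, 0, 0, 5, 0, 0, 0, 0]'
```

```text
time: 17.65
tool_pos: [593.0, -59.4, 236.8]
tcp_rot: [3.141, 0.0, 0.157]
contact_force: [4.8, 0.1, -8.5]
grip_width: 11.7
finger_force: 30.0
time: 18.02
tool_pos: [592.9, -59.4, 236.8]
tcp_rot: [3.141, 0.0, 0.157]
contact_force: [4.5, 0.3, -9.9]
grip_width: 11.8
finger_force: 30.0
```

```bash
python3 -m crank '[5, 0, 0, -0.15, 0, 5, 0, 0, -0.15, 0, 5, 0, 0, -0.15, 0, 5, 0, 0, -0.15, 0, 5, 0, 0, -0.15, 0]'&& python3 -m crank '[5, 0, 0, 0, 0, 5, 0, 0, 0, 0, 5, 0, 0, 0, 0, 5, 0, 0, 0, 0, 5, 0, 0, 0, 0]'
```

```text
time: 18.65
tool_pos: [593.0, -59.4, 236.8]
tcp_rot: [3.142, 0.0, 0.157]
contact_force: [5.9, -0.8, -10.2]
grip_width: 11.9
finger_force: 30.0
time: 19.27
tool_pos: [593.0, -59.4, 236.8]
tcp_rot: [3.141, 0.0, 0.157]
contact_force: [4.8, -0.2, -9.9]
grip_width: 12.1
finger_force: 30.0
```

```bash
python3 -m crank '[5, 0, 0, -0.3, 0, 5, 0, 0, -0.3, 0, 5, 0, 0, -0.3, 0, 5, 0, 0, -0.3, 0, 5, 0, 0, -0.3, 0]'&& python3 -m crank '[5, 0, 0, 0, 0, 5, 0, 0, 0, 0, 5, 0, 0, 0, 0, 5, 0, 0, 0, 0, 5, 0, 0, 0, 0]'
```

```text
time: 19.9
tool_pos: [593.0, -59.4, 236.8]
tcp_rot: [3.142, 0.0, 0.157]
contact_force: [5.3, -1.1, -12.3]
grip_width: 11.8
finger_force: 30.0
time: 20.52
tool_pos: [593.0, -59.4, 236.8]
tcp_rot: [3.142, 0.0, 0.157]
contact_force: [6.5, -0.6, -12.0]
grip_width: 12.2
finger_force: 30.0
```

Pulled at about 11 N for over a second and it holds. Unload, then release.

```bash
python3 -m crank '[5, 0.2, 0, 0.4, 0, 5, 0.3, 0, 0.8, 0, 5, 0.3, 0, 1.1, 0, 5, 0.3, 0, 1.1, 0, 5, 0.3, 0, 1.1, 0]'
```

```text
time: 21.15
tool_pos: [593.1, -59.3, 236.8]
tcp_rot: [3.141, 0.0, 0.157]
contact_force: [2.0, -1.6, -6.1]
grip_width: 12.1
finger_force: 30.0
```

```bash
python3 -m crank '[5, 0.1, 0, 0.5, 0, 5, 0.1, 0, 0.6, 0, 5, 0.1, 0, 0.6, 0, 5, 0.1, 0, 0.6, 0]' && python3 -m crank '[16, 0, 0, 0, 0, 20, 0, 0, 0, 0, 40, 0, 0, 0, 0, 40, 0, 0, 0, 0, 40, 0, 0, 0, 0]'
```

```text
time: 21.65
tool_pos: [593.1, -59.2, 236.4]
tcp_rot: [3.142, 0.0, 0.157]
contact_force: [-1.0, -1.2, 1.1]
grip_width: 11.9
finger_force: 30.0
time: 22.28
tool_pos: [593.3, -59.2, 236.1]
tcp_rot: [3.142, 0.0, 0.157]
contact_force: [-0.0, -0.4, 0.2]
grip_width: 39.8
finger_force: 0.0
```

```bash
python3 -m crank '[40, 0, 0, -10, 0, 40, 0, 0, -40, 0, 40, 0, 0, -90, 0, 40, 0, 0, -130, 0, 40, 0, 0, -130, 0]'
python3 - <<'E'
from h import *
w=vision.capture("wrist"); s=vision.capture("scene")
a=cv2.resize(w["color"][110:230,240:400],None,fx=2.5,fy=2.5); b=cv2.resize(s["color"][160:280,240:400],None,fx=2.5,fy=2.5)
cv2.imwrite("pics/end.png",cv2.cvtColor(np.hstack([a,b]),cv2.COLOR_RGB2BGR))
E
```

```text
time: 22.9
tool_pos: [593.8, -59.2, 370.8]
tcp_rot: [3.138, -0.008, 0.157]
contact_force: [0.0, 0.3, 0.1]
grip_width: 40.0
finger_force: 0.0
```

View pics/end.png

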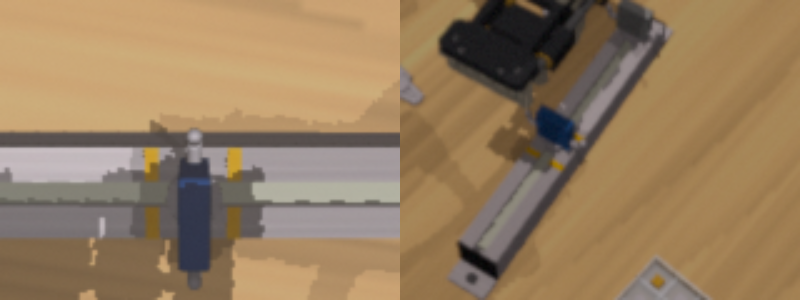

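The hanger stands upright and crosswise at wrist crop (194,205), midway between the stripes at u≈152 and 234, and the gripper is clear.

```bash
python3 -c "
from plant import bot
print(bot.close_job())"
```

```text
the job is handed in; nothing more can be done
None
```

I handed the job in at about 23 s: the hanger is locked crosswise and upright at the marks, held under a pull of about 11 N for more than a second, and is released with the gripper clear; the judge's verdict was not shown.

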